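# Hold the warming box's vent at its mark with the thermometer in

### The arm

A 7-joint arm with a two-finger parallel gripper is mounted at the origin on a cart in front of the work surface, level with it; the furniture and walls round the work are solid. World frame = base frame: x ahead of the robot, y to its left, z up, the work surface at z = 0. Lengths are in m, angles in degrees, forces in N, time in s.
With the tool pointing down it reaches from about 0.425 to 0.95 m from the base axis. Payload 4.7 kg.
Tool frame: the origin (TCP) lies at the very end of the fingers, on their centre line; the grasp point (between the pads) lies r.hold_point_z behind it (r.hold_point_z is the distance from the TCP to the grasp point, in m); z points along the fingers, y is the line along which they close (so a half turn about z gives the same grasp; the last joint's range is limited). The gripper opens to 87 mm and grips with 3 to 60 N. Pads are 19 mm wide; open, the fingers measure 117 mm over their backs; the gripper's body (75 mm by 190 mm) begins 51 mm behind the grasp point.
Start: joints at [61.37, 26.849, -2.785, 87.806, 1.381, 65.374, -4.715], TCP at [0.306, -0.602, 0.223] pointing down, gripper open.
Joint ranges: [-148.3, 148.3], [-19.14, 114.17], [-79.39, 73.82], [5.75, 140.21], [-59.74, 239.74], [12.07, 113.84], [-152.46, 152.46]. Speed limits (degrees/s): [147.25, 147.25, 180, 180, 180, 180, 180].

### API

Orientations are given as a 3x3 rotation matrix whose columns are the frame's x, y, z axes.
In Python, from station import r gives the robot as it stands.
- The arm moves only by the tool jog_arm, never from a script. Its argument "plan" is one flat list of numbers, 6 for each row, row after row: the shift along the world's x, y, z in cm, then the turn, a rotation vector about the world's x, y, z in degrees. In form: [tx, ty, tz, rx, ry, rz, tx, ty, tz, rx, ry, rz, ...]. A call has 1 to 20 rows; each row is the pose to reach, as a shift and turn from the pose commanded when the call began; what a row does not reach only later rows make up. A row lasts 1/8 s, in which the tool goes at most 62.5 mm and 10.7 degrees, less where a joint would pass 70% of its speed; a pose out of reach is approached as far as the arm can. A call with a gripper value outside its range is refused whole. "fingers" is the opening, from 0 (shut) to 1 (fully open), set as the call begins (left out, the last holds). The fingers move at their own pace and stop on an object; "squeeze" is the grip in N (left out, the last holds). Time passes only in rows, so rows that repeat a pose let the fingers close. It gives the time, the measured TCP pose, the force, the opening and the grip force at its end, in the units of the state.
- r.state(): the state, without advancing time (a new reading comes with each control period).
- r.capture(name): name is "side" or "top" or "wrist"; returns the picture (400x640x3 uint8, red, green, blue); there is no depth.
- r.get_calibration(name): a dict with "fx", "fy", "cx", "cy" (pixels), "rvec" (rotation vector, rad) and "tvec" (3), from world to camera coordinates, as OpenCV has them. Camera axes: x right, y down, z forward; pixel columns grow to the right and rows downward; lengths in m; the calibration is good to about 2 mm. The wrist camera is an equidistant fisheye: a pixel r from the principal point sees the ray r / f radians off the axis. A picture is of the moment at which its call begins: read the wrist's pose just before it. get_calibration takes no time and is no camera call; for the wrist camera it gives the pose at the moment of the call.
- r.hand_in(): hands the job in; it is judged then, once.
The state is a dict: "clock": time; "joints": joint angles; "qd": joint speeds; "joint_efforts": joint torques, N m; "position": TCP position; "tcp_rot": TCP orientation; "force": force on the tool from outside, world axes, zero at the start; "moment": the same for the moment, N m; "finger_gap": finger opening in m; "gripper_force": force on a finger pad.
Only numpy, scipy, OpenCV 4.12 (cv2) and the standard library are available. Lean on these libraries where they do the work, as an engineer would, in place of code of your own. Each camera call takes 0.05 s, during which the arm holds its last target. There are 200 camera calls.

### The job

Check the warming box with its vent part open: take the thermometer probe out of its wooden stand, push it fully home into the port on the box's lid and let go of it. Then pull the spring-loaded vent slide out by its upright tab until its pointer is in line with the ridge of the marker clip, and keep it there: finish while still holding the slide at the mark, with the probe still home. Do not knock over the spice jar, the tin or the mug.

Things in the scene. Friction and masses are not known exactly. Their poses are not given: they have to be found in the camera images.
- warming_box: low white appliance, 180 (x) x 260 (y) x 80 mm high, fixed to the worktop; origin under its centre on the worktop, x points to its back (away from its window), y to its left, z up. On its flat lid (80 mm above the worktop) are the vent slide in its left half, between two steel guide rails 8 mm high, and a square steel port block in its right half, 140 mm from the slide.
- port (a point): centre of the port's mouth: a round upright hole 11 mm wide with a 2.5 mm chamfer, 36 mm deep, in the top of the steel port block (44 x 44 mm, 36 mm high on the lid, so the mouth is 116 mm above the worktop); axes as the box's
- probe: thermometer probe, 40 to 85 g: steel stem 8 mm thick and 32 mm long with a tapered tip, below a round black upright handle 22 mm thick and 45 mm high, which is gripped. Origin at the tip of the stem, z up along the probe; the handle reaches from z = 32 to 77 mm. Home means that the handle's underside rests on the mouth of the hole, the tip 32 mm below it. It starts upright and home in the stand.
- probe_stand: wooden block 56 x 56 x 38 mm, fixed, with a hole in the middle of its top like the port's, 34 mm deep, in which the probe starts; origin under its centre on the worktop. It stands left of the box, in a row with the spice jar and the tin in any order.
- vent_slide: steel slide plate with an upright black tab (12 mm thick along x, 36 mm wide along y, its top 48 mm above the lid). Origin on the lid under the tab's centre; axes as the box's. It moves along the box's x only: pulled out towards the box's front (its -x) up to 75 mm; a spring draws it back home whenever it is let go, with 3.5 N when home, growing by 1 N per 10 mm. It starts home.
- vent_tab (a point): middle of the top edge of the slide's tab
- pointer (a point): tip of the slide's pointer, a thin 4 mm wide dark steel finger that sticks out to the left from the slide beside the tab, 10 mm above the lid, at the same x as the tab's centre
- mark (a point): inner end of the marker clip's ridge, 10 mm above the lid: the mark; axes as the box's. The slide is at the mark when the pointer and this point have the same x in the box's frame (their y differs by a constant 2 mm). It lies 22 to 58 mm in front of the pointer's home place.
- mark_clip: small steel clip, 14 (x) x 20 (y) x 14 mm high, fixed on the lid outside the left guide rail; a 4 mm thick upright ridge runs across it along the box's y. Origin under its centre on the lid; axes as the box's
- spice_jar: spice jar with a yellow cap, 42 mm wide, 96 mm high, bystander; origin under its centre
- tin: food tin, 58 mm wide, 72 mm high, bystander; origin under its centre
- mug: striped mug, 86 mm wide, 120 mm with its handle, 90 mm high, bystander on the right of the box; origin under its centre

How it is judged (in metres and radians):
On the way, in this order (a step that is already met when the one before it is completed fails the run):
1. the probe is home in the port and let go (z of probe in the frame of port below -0.028 m and horizontal distance between probe and port below 0.005 m and contact force between the fingers and probe below 0.1 N), for 0.2 s.
2. the slide is held by the fingers with its pointer at the mark for a second (x of pointer in the frame of mark between -0.005 and 0.005 m and contact force between the fingers and vent_slide above 1 N), for 1 s.
At the end, for the whole second after the job is handed in: The probe is home in the port (at most 4 mm short, tip within 5 mm of the hole's axis) and not held; the fingers hold the slide still with its pointer within 5 mm of the mark along the slide's travel (all of step 1 and all of step 2 and linear speed of vent_slide below 0.01 m/s); the arm keeps its last pose, push and grip.
It fails at once if the spice jar is knocked over (angle between spice_jar's own z axis and vertical above 0.6 rad).
It fails at once if the tin is knocked over (angle between tin's own z axis and vertical above 0.6 rad).
It fails at once if the mug is knocked over (angle between mug's own z axis and vertical above 0.6 rad).
It also fails if it takes over 61 s, if anything falls off the work surface, if the arm or the gripper's body presses on something with over 40 N, if the wrist force passes 120 N, or if a joint passes its speed limit or range.

## Working session

There is one attempt and no reset: what is moved stays moved. The work goes in short steps, Python scripts to look and compute and a tool call to move; the robot and the scene stay as the last step left them, time stands still between calls to the robot, and variables do not carry over. Pictures are saved under pics/ and viewed, at most 10 in all, crops included, and the job is handed in when it is done.

Besides the shell and the picture viewer there is one more tool, called after "Call:" as a command line: name --argument value ..., lists and objects as JSON in quotes. jog_arm: Moves the arm, as the interface text tells. Its arguments: {"type":"object","properties":{"plan":{"type":"array","items":{"type":"number"}},"fingers":{"type":"number"},"squeeze":{"type":"number"}},"required":["plan"]}

```bash
mkdir -p pics
cat > h.py <<'E'
import numpy as np, cv2
from station import r
def cal(n):
    c=r.get_calibration(n);R=cv2.Rodrigues(np.array(c['rvec'],float))[0];return c,R,np.array(c['tvec'],float).ravel()
def ray(C,u,v,fish=False):
    c,R,t=C;x=(u-c['cx'])/c['fx'];y=(v-c['cy'])/c['fy']
    if fish:
        th=np.hypot(x,y);s=np.sin(th)/th if th>1e-9 else 1;d=np.array([x*s,y*s,np.cos(th)])
    else: d=np.array([x,y,1.])
    d=R.T@d;return -R.T@t,d/np.linalg.norm(d)
def plane(C,u,v,z,fish=False):
    o,d=ray(C,u,v,fish);return o+d*(z-o[2])/d[2]
def tri(rs):
    A=sum(np.eye(3)-np.outer(d,d) for o,d in rs);b=sum((np.eye(3)-np.outer(d,d))@o for o,d in rs)
    p=np.linalg.solve(A,b);return p,[np.linalg.norm(np.cross(p-o,d)) for o,d in rs]
def snap(n,f):
    im=r.capture(n);cv2.imwrite('pics/'+f,cv2.cvtColor(im,cv2.COLOR_RGB2BGR));return im
E
python3 - <<'E'
from h import *
for n in('top','side','wrist'):
    C=cal(n);snap(n,n+'0.png');print(n,-C[1].T@C[2],C[1][2],C[0]['fx'])
print(r.hold_point_z,r.state())
E
```

```text
top [ 0.31062835 -0.09333673  1.36578703] [ 0.1867268   0.01603167 -0.98228106] 367.41361615889826
side [-0.22873628  0.19736001  1.1326648 ] [ 0.59126764 -0.2026932  -0.78058826] 429.61524554164384
wrist [ 0.37115811 -0.56876282  0.38309389] [-0.23752859 -0.11910416 -0.96405102] 309.70691628693146
0.0187 {'clock': 0.15, 'joints': array([61.37094244, 26.88788581, -2.78370785, 87.85669127,  1.3836049 ,
       65.37478104, -4.71698764]), 'qd': array([-0.00734328, -0.18549571, -0.02113499, -0.23520405, -0.01437081,
       -0.06359075, -0.00833635]), 'joint_efforts': array([ 1.38547048e-04, -5.08426487e+01, -8.10618885e-02, -2.36416805e+01,
       -6.13686629e-02,  3.56058078e-02,  8.32622914e-05]), 'position': array([ 0.30595907, -0.60117691,  0.22173611]), 'tcp_rot': array([[ 8.91214495e-01,  4.53581463e-01, -7.61544130e-04],
       [ 4.53582092e-01, -8.91213569e-01,  1.28806384e-03],
       [-9.44565837e-05, -1.49336394e-03, -9.99998880e-01]]), 'force': array([ 0.32939405, -0.24762954,  0.3061354 ]), 'moment': array([ 0.03860151, -0.0146353 , -0.0241521 ]), 'gripper_force': 0.0, 'finger_gap': 0.08688191599173803}
```

View pics/top0.png

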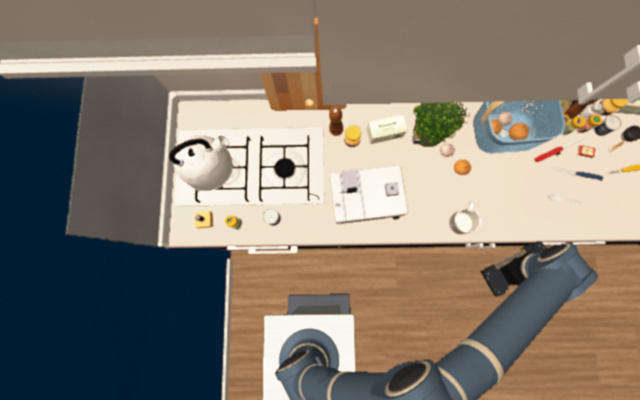

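View pics/side0.png

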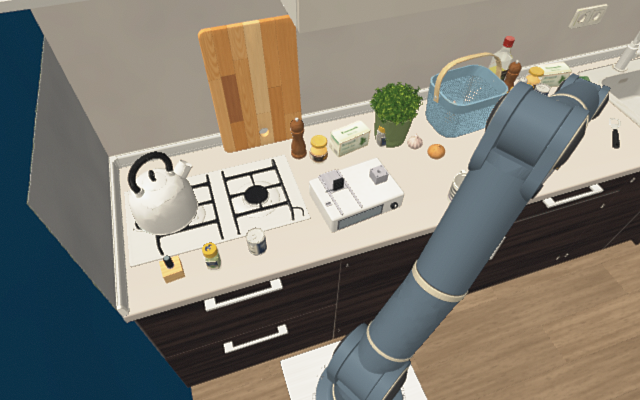

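Top view: stand with probe at (203,218), jar (232,221), tin (271,216), box centred (369,193), tab about (350,183), port about (391,189), mug (463,221). Side view: stand (172,267), tab (337,182), port (378,173). I'll enlarge these areas next.

Run:
```python
from h import *
t=cv2.imread('pics/top0.png');s=cv2.imread('pics/side0.png')
def z(i,x,y,w,h,k):return cv2.resize(i[y:y+h,x:x+w],None,fx=k,fy=k,interpolation=cv2.INTER_CUBIC)
a=np.hstack([z(t,325,160,90,70,4.4),z(s,305,150,90,70,4.4)])
b=np.hstack([z(t,185,200,90,45,4.4),z(s,155,235,90,45,4.4)])
cv2.imwrite('pics/z.png',np.vstack([a,b]));print(a.shape)
T=cal('top');S=cal('side')
for n,p,q in[('probetop',(199.5,217),(168,257)),('tab',(351,184),(338,179)),('port',(391.5,189),(378,172))]:
    print(n,tri([ray(T,*p),ray(S,*q)]))
for n,p,h in[('standtop',(203,218),.038),('jar',(232,221),.096),('tin',(271,216),.072),('FL',(333,221),.08),('FR',(407,214),.08),('BR',(402,166),.08),('BL',(331,171),.08),('mug',(463,221),.09)]:
    print(n,plane(T,*p,h).round(3))
```

```text
(308, 792, 3)
probetop (array([0.49769462, 0.38363678, 0.08006713]), [np.float64(0.0011247905157042233), np.float64(0.001124790515704313)])
tab (array([ 0.59899883, -0.16017449,  0.10980917]), [np.float64(0.003918917668845854), np.float64(0.003918917668845835)])
port (array([ 0.58023057, -0.29520469,  0.11418077]), [np.float64(0.0015436000688070631), np.float64(0.0015436000688070705)])
standtop [0.499 0.385 0.038]
jar [0.479 0.261 0.096]
tin [0.498 0.129 0.072]
FL [ 0.475 -0.091  0.08 ]
FR [ 0.496 -0.352  0.08 ]
BR [ 0.671 -0.344  0.08 ]
BL [ 0.657 -0.087  0.08 ]
mug [ 0.467 -0.543  0.09 ]
```

View pics/z.png

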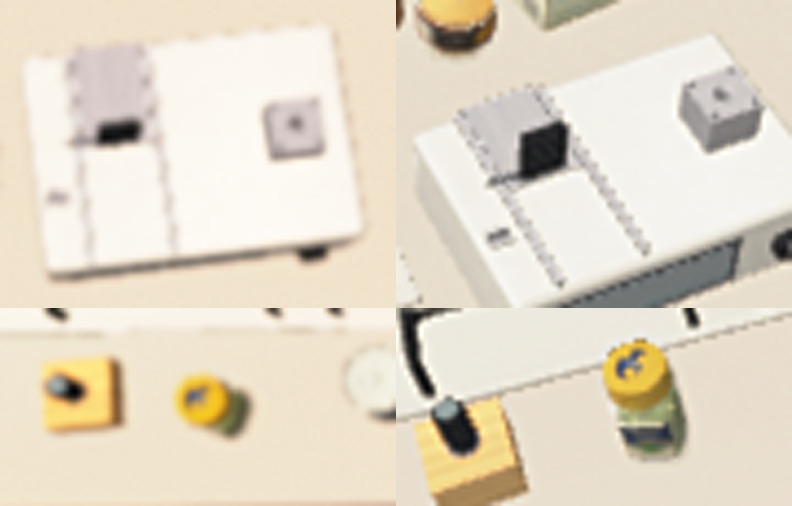

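The crops show the tab in the back half, the pointer sticking out to its left, the clip ahead of it on the left, and the port hole central in its block. The measured points agree with the given heights: probe top z is about 0.080 (expected 0.083) and port about 0.114 (expected 0.116). Next I go above the stand.

Call:
jog_arm --plan '[24,60,8,0,0,80,24,60,8,0,0,80,24,60,8,0,0,80,24,60,8,0,0,80,24,60,8,0,0,80,24,60,8,0,0,80,24,60,8,0,0,80,24,60,8,0,0,80,24,60,8,0,0,80,24,60,8,0,0,80,24,60,8,0,0,80,19,98.5,2,0,0,153,19,98.5,2,0,0,153,19,98.5,2,0,0,153,19,98.5,2,0,0,153,19,98.5,2,0,0,153,19,98.5,2,0,0,153,19,98.5,2,0,0,153,19,98.5,2,0,0,153,19,98.5,2,0,0,153]' --fingers 1

```text
clock: 2.65
position: [0.4971, 0.3819, 0.2423]
tcp_rot: [[-1.0, 0.005, 0.0], [0.005, 1.0, -0.001], [-0.0, -0.001, -1.0]]
force: [0.3, 0.6, 0.1]
finger_gap: 0.0868
gripper_force: 0.0
```

Run:
```python
from h import *
s=r.state();print(s['clock'],s['position'],s['tcp_rot'].round(3),s['joints'].round(1),s['force'])
C=cal('wrist');np.save('cw1.npy',np.r_[C[1].ravel(),C[2]]);snap('wrist','w1.png')
def proj(p):
    q=C[1]@np.array(p)+C[2];th=np.arctan2(np.hypot(*q[:2]),q[2]);k=q[:2]/np.hypot(*q[:2])*th;return C[0]['cx']+C[0]['fx']*k[0],C[0]['cy']+C[0]['fy']*k[1]
print(proj([.498,.384,.083]),proj(s['position']))
```

```text
2.65 [0.49706612 0.38187379 0.24231913] [[-1.     0.005  0.   ]
 [ 0.005  1.    -0.001]
 [-0.    -0.001 -1.   ]] [ -5.1  30.5 -53.   91.3  25.5  71.1  27. ] [0.34694227 0.59803261 0.08272832]
(np.float64(328.187992977062), np.float64(188.33783014048316)) (np.float64(326.2657453598555), np.float64(248.90690056466633))
```

View pics/w1.png

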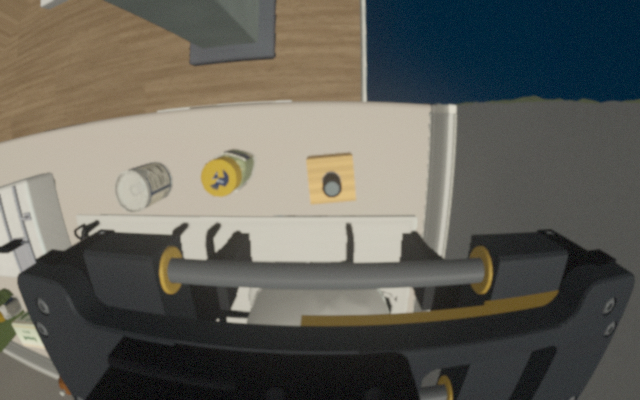

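Wrist view: probe handle top at about (332,188), stand around (330,178), jar (220,178), tin (138,188).

Run:
```python
from h import *
C=cal('wrist');im=cv2.imread('pics/w1.png')
hsv=cv2.cvtColor(im,cv2.COLOR_BGR2HSV)
sub=im[150:210,300:362].astype(int)
g=(sub.max(2)-sub.min(2)<40)&(sub.max(2)<150)
ys,xs=np.nonzero(g);print(xs.min()+300,xs.max()+300,ys.min()+150,ys.max()+150)
for y in range(170,202,2):print(y,[int(im[y,x].max()) for x in range(320,346)])
print(plane(C,332,188,.083,True))
for c in[(307,157),(351,153),(355,201),(309,204)]:print(plane(C,*c,.038,True).round(4))
T=cal('top');S=cal('side')
print(tri([ray(C,332,188,True),ray(T,199,217),ray(S,168,257)]))
```

```text
323 340 172 196
170 [204, 204, 205, 205, 205, 204, 201, 200, 196, 192, 190, 189, 190, 192, 200, 203, 206, 207, 209, 207, 210, 207, 209, 209, 208, 210]
172 [208, 208, 207, 208, 205, 195, 177, 159, 146, 135, 131, 131, 131, 140, 155, 177, 194, 203, 210, 215, 215, 215, 216, 215, 216, 216]
174 [213, 213, 212, 202, 186, 159, 126, 93, 82, 81, 80, 78, 80, 85, 88, 103, 129, 157, 185, 202, 210, 212, 213, 212, 214, 212]
176 [211, 207, 196, 169, 134, 98, 82, 73, 72, 75, 75, 71, 74, 74, 73, 76, 81, 101, 134, 167, 191, 203, 208, 208, 208, 208]
178 [204, 192, 164, 122, 92, 78, 73, 72, 77, 73, 75, 73, 74, 72, 77, 76, 74, 76, 93, 131, 175, 198, 209, 210, 208, 208]
180 [205, 193, 160, 112, 84, 74, 77, 77, 77, 82, 84, 85, 84, 84, 80, 80, 78, 77, 80, 110, 156, 193, 209, 212, 213, 215]
182 [212, 198, 163, 115, 81, 78, 79, 91, 104, 116, 122, 130, 128, 126, 120, 109, 95, 84, 83, 95, 138, 179, 207, 217, 219, 220]
184 [218, 206, 171, 117, 83, 89, 108, 127, 138, 144, 145, 147, 148, 147, 144, 140, 132, 114, 97, 92, 120, 168, 202, 217, 219, 218]
186 [217, 205, 167, 119, 96, 114, 132, 143, 146, 146, 149, 146, 14
[... 591 characters left out ...]
 220, 220, 221]
196 [221, 220, 221, 221, 216, 208, 193, 171, 150, 134, 133, 133, 130, 134, 144, 161, 179, 195, 208, 216, 221, 222, 221, 221, 221, 221]
198 [219, 221, 221, 221, 221, 220, 219, 216, 211, 209, 207, 207, 208, 207, 207, 212, 215, 217, 217, 218, 218, 218, 217, 216, 217, 216]
200 [219, 217, 217, 215, 216, 215, 215, 214, 213, 213, 213, 213, 213, 212, 211, 210, 211, 211, 209, 211, 209, 208, 208, 207, 207, 205]
[0.49798775 0.3878295  0.083     ]
[0.4702 0.359  0.038 ]
[0.4656 0.4113 0.038 ]
[0.5246 0.4169 0.038 ]
[0.5281 0.3604 0.038 ]
(array([0.49879776, 0.38606666, 0.0779039 ]), [np.float64(0.0018848843840669988), np.float64(0.0014397961056921008), np.float64(0.0013538826789253075)])
```

Call:
jog_arm --plan '[0.2,0.4,-5,0,0,0,0.2,0.4,-10,0,0,0,0.2,0.4,-14,0,0,0,0.2,0.4,-17,0,0,0,0.2,0.4,-19,0,0,0,0.2,0.4,-19.7,0,0,0,0.2,0.4,-19.7,0,0,0]'

```text
clock: 3.58
position: [0.4987, 0.3875, 0.0461]
tcp_rot: [[-1.0, 0.001, 0.001], [0.001, 1.0, 0.001], [-0.001, 0.001, -1.0]]
force: [0.2, 0.3, 0.1]
finger_gap: 0.0869
gripper_force: 0.0
```

Call:
jog_arm --plan '[0,0,0,0,0,0,0,0,0,0,0,0,0,0,0,0,0,0,0,0,0,0,0,0,0,0,0,0,0,0,0,0,0,0,0,0,0,0,0,0,0,0,0,0,0,0,0,0]' --fingers 0 --squeeze 30

```text
clock: 4.58
position: [0.4982, 0.3875, 0.0455]
tcp_rot: [[-1.0, 0.0, -0.0], [0.0, 1.0, 0.0], [0.0, 0.0, -1.0]]
force: [-0.4, 0.5, -1.0]
finger_gap: 0.0208
gripper_force: 30.0
```

Call:
jog_arm --plan '[0,0,2,0,0,0,0,0,4,0,0,0,0,0,9,0,0,0,0,0,14,0,0,0,0,0,20,0,0,0,4,-35,20,0,0,-45,4,-35,20,0,0,-45,4,-35,20,0,0,-45,4,-35,20,0,0,-45,4,-35,20,0,0,-45,4,-35,20,0,0,-45,8,-70.5,20,0,0,-87,8,-70.5,20,0,0,-87,8,-70.5,20,0,0,-87,8,-70.5,20,0,0,-87,8,-70.5,20,0,0,-87,8,-70.5,20,0,0,-87,8,-70.5,20,0,0,-87,8,-70.5,20,0,0,-87]'

```text
clock: 6.95
position: [0.5784, -0.3162, 0.2466]
tcp_rot: [[-0.053, 0.999, 0.001], [0.999, 0.053, 0.001], [0.001, 0.001, -1.0]]
force: [0.0, 1.6, -0.2]
finger_gap: 0.0214
gripper_force: 30.0
```

Run:
```python
from h import *
s=r.state();print(s['clock'],s['position'],s['tcp_rot'].round(3),s['joints'].round(1),s['finger_gap'])
C=cal('wrist');im=snap('wrist','w2.png')
cv2.imwrite('pics/w2z.png',cv2.cvtColor(cv2.resize(im[60:300,120:520],None,fx=2,fy=2,interpolation=cv2.INTER_CUBIC),cv2.COLOR_RGB2BGR))
snap('top','t2.png');snap('side','s2.png')
import pickle;pickle.dump(C,open('c2.pkl','wb'))
```

```text
6.95 [ 0.57837992 -0.31616245  0.24659612] [[-0.053  0.999  0.001]
 [ 0.999  0.053  0.001]
 [ 0.001  0.001 -1.   ]] [ 43.3  26.6 -26.3  87.4  12.2  68.8  18. ] 0.021434547683107704
```

View pics/w2z.png

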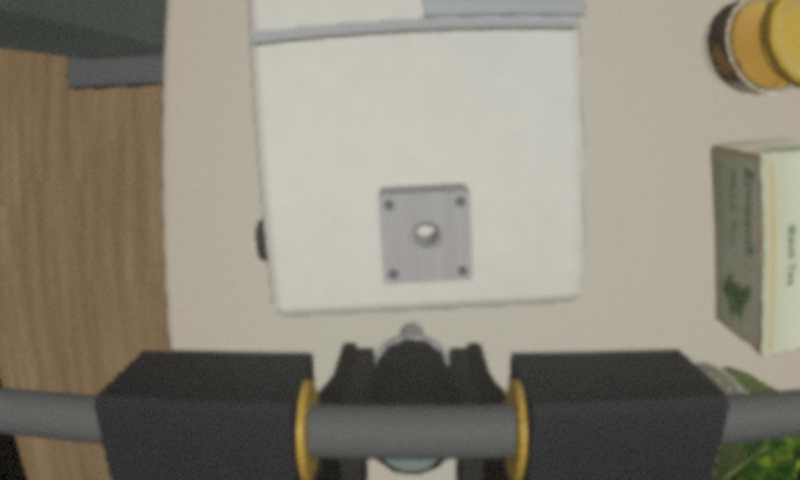

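The port hole is at zoomed (426,232), so about (333,176) in the full image. The block corners are visible and the stem tip is at about (326,225).

Run:
```python
from h import *
import pickle;C=pickle.load(open('c2.pkl','rb'));T=cal('top');S=cal('side')
f=lambda x,y:((x-.5)/2+120,(y-.5)/2+60)
im=cv2.imread('pics/w2.png');v=im.max(2)
# hole: dark ring / bright inside centre, local
for y in range(170,184):print(y,v[y,322:346])
P=lambda x,y,z:plane(C,*f(x,y),z,True).round(4)
print('port',P(426,232,.116)); c=[P(*q,.116) for q in[(381,188),(469,185),(471,280),(385,283)]];print(*c,np.mean(c,0))
for a,b in[((258,60),(278,310)),((578,40),(578,296)),((280,312),(578,298)),((255,40),(578,26))]:
    A=P(*a,.08);B=P(*b,.08);print(A,B,np.degrees(np.arctan2(*(B-A)[1::-1]) if 0 else np.arctan2((B-A)[1],(B-A)[0])))
print('tip?',P(412,330,.207))
print(tri([ray(C,*f(426,232),True),ray(T,391.9,188),ray(S,378.8,171.5)]))
```

```text
170 [158 159 157 157 157 155 156 155 153 151 149 147 148 151 154 159 160 161
 158 160 157 159 157 156]
171 [160 161 157 158 155 154 152 147 144 138 138 135 137 137 145 150 157 157
 158 161 159 155 157 154]
172 [160 158 160 157 152 147 142 139 146 151 155 150 146 140 139 136 146 154
 158 158 158 157 155 155]
173 [162 159 158 153 150 142 143 152 166 178 181 178 174 165 149 135 135 148
 154 159 158 158 156 156]
174 [158 158 157 154 144 145 152 171 187 194 196 195 190 181 165 136 129 139
 152 156 159 159 155 155]
175 [160 157 159 151 142 141 160 178 191 196 198 197 194 184 163 136 123 131
 145 154 158 158 157 157]
176 [157 158 153 150 141 141 154 172 183 189 194 188 182 166 144 125 118 129
 139 151 155 157 157 155]
177 [159 156 153 149 143 136 141 154 165 173 176 169 157 140 119 108 116 128
 140 150 154 156 157 156]
178 [159 156 152 150 143 134 131 137 142 148 151 144 135 124 106 106 116 130
 138 149 155 156 156 154]
179 [159 157 154 152 148 137 127 130 132 133 133 129 122 117 109 114 123 130
 141 148 154 157 157 156]
180 [158 157 157 154 151 142 133 131 128 128 127 124 118 115 110 115 1
[... 278 characters left out ...]
6 140 136 134 138 144 144 147 152 154
 156 158 158 159 156 158]
port [ 0.5849 -0.2977  0.116 ]
[ 0.5625 -0.2776  0.116 ] [ 0.604  -0.2739  0.116 ] [ 0.6083 -0.3204  0.116 ] [ 0.5664 -0.324   0.116 ] [ 0.5853   -0.298975  0.116   ]
[ 0.4921 -0.2147  0.08  ] [ 0.5054 -0.3527  0.08  ] -84.49501776310322
[ 0.6615 -0.1945  0.08  ] [ 0.6744 -0.3359  0.08  ] -84.78730424996084
[ 0.5065 -0.3539  0.08  ] [ 0.6745 -0.337   0.08  ] 5.744358104722453
[ 0.4899 -0.2037  0.08  ] [ 0.6611 -0.1867  0.08  ] 5.670827420682948
tip? [ 0.579  -0.3155  0.207 ]
(array([ 0.58454004, -0.29870414,  0.11075948]), [np.float64(0.0005655387176542293), np.float64(0.0007507216881558034), np.float64(0.00022250660437823328)])
```

Call:
jog_arm --plan '[0.7,1.8,-1,0,0,2.5,0.7,1.8,-4,0,0,2.5,0.7,1.8,-7,0,0,2.5,0.7,1.8,-7.5,0,0,2.5,0.7,1.8,-7.5,0,0,2.5,0.7,1.8,-7.5,0,0,2.5]'

```text
clock: 7.85
position: [0.5863, -0.2993, 0.1721]
tcp_rot: [[-0.096, 0.995, 0.002], [0.995, 0.096, -0.001], [-0.001, 0.002, -1.0]]
force: [0.3, -0.3, -0.3]
finger_gap: 0.0208
gripper_force: 30.0
```

Run:
```python
from h import *
s=r.state();print(s['clock'],s['position'],s['tcp_rot'].round(3),s['force'])
C=cal('wrist');a=snap('wrist','w3.png');S=cal('side');b=snap('side','s3.png')
z=lambda i,x,y,w,h,k:cv2.resize(i[y:y+h,x:x+w],None,fx=k,fy=k,interpolation=cv2.INTER_CUBIC)
im=np.vstack([z(a,260,140,160,100,4)[:, :],np.hstack([z(b,360,130,60,40,5),z(b,360,130,60,40,5)])[:, :640]]) if 0 else np.hstack([z(a,270,140,120,120,4),z(b,350,130,60,90,5.3333)[:480]])
cv2.imwrite('pics/w3z.png',cv2.cvtColor(im,cv2.COLOR_RGB2BGR));print(im.shape)
```

```text
7.85 [ 0.58626757 -0.29933044  0.17206957] [[-0.096  0.995  0.002]
 [ 0.995  0.096 -0.001]
 [-0.001  0.002 -1.   ]] [ 0.30026325 -0.33597559 -0.27747717]
(480, 800, 3)
```

View pics/w3z.png

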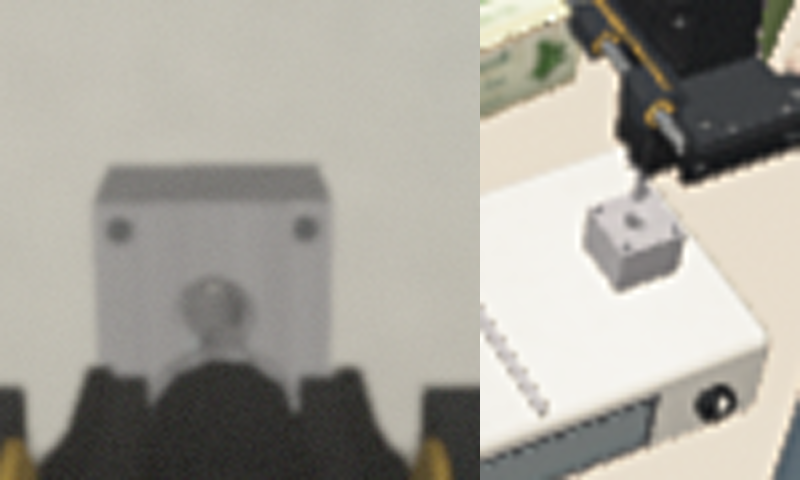

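Stem tip hangs just over the hole. In the zoomed wrist view, hole centre is at about (216,308) and stem centre x about 218. In the side view, the tip is just above and behind the hole.

Run:
```python
from h import *
C=cal('wrist');S=cal('side');T=cal('top')
f=lambda x,y:((x+.5)/4+269.5,(y+.5)/4+139.5)
P=lambda x,y,z:plane(C,*f(x,y),z,True).round(4)
print('port',P(216,308,.116),P(216,312,.116),'tip',P(218,345,.132),P(218,352,.132))
A=P(95,201,.116);B=P(328,201,.116);m=(A+B)/2;d=(B-A)/np.linalg.norm(B-A);print(A,B,np.linalg.norm(B-A),m+.022*np.array([d[1],-d[0],0]))
g=lambda x,y:((x-480+.5)/5.333+349.5,(y+.5)/5.333+129.5)
print('side port',plane(S,*g(634,221),.116),'tip',plane(S,*g(639,196),.132))
im=cv2.imread('pics/w3.png').max(2)
for y in range(206,234,2):print(y,im[y,312:338])
```

```text
port [ 0.585  -0.2987  0.116 ] [ 0.5851 -0.2994  0.116 ] tip [ 0.5855 -0.3001  0.132 ] [ 0.5856 -0.3014  0.132 ]
[ 0.5613 -0.2805  0.116 ] [ 0.6032 -0.2766  0.116 ] 0.04208111215260351 [ 0.58428892 -0.30045531  0.116     ]
side port [ 0.58282894 -0.29606981  0.116     ] tip [ 0.58757034 -0.29932191  0.132     ]
206 [152 150 150 152 150 151 151 154 151 151 153 153 154 154 153 154 155 156
 157 157 156 153 155 153 150 152]
208 [152 153 152 151 150 153 152 150 149 145 144 144 144 145 148 150 154 154
 156 155 155 155 156 154 151 150]
210 [153 151 149 148 145 141 139 131 127 126 130 127 126 126 127 130 136 143
 149 154 156 156 153 152 150 150]
212 [153 150 146 138 130 124 120 121 120 130 136 140 132 124 114 113 112 118
 129 140 151 151 153 154 150 151]
214 [149 147 141 133 122 120 118 121 122 125 122 122 118 118 113 105 108 106
 114 123 136 143 151 154 150 150]
216 [148 142 136 128 121 120 119 121 122 125 123 116 116 112 111 105 102  99
 106 115 128 137 145 151 150 150]
218 [148 144 140 132 121 116 118 119 120 121 119 119 116 114 111 104 100  97
 107 121 125 133 143 150 150 149]
220 [149 144 144 140 131 125 119 119 121 120 120 121 119 113 110 108 100 104
 114 127 130 136 143 149 149 149]
222 [150 150 148 147 144 135 125 122 118 115 112 113 113 113 118 119 118 118
 125 131 137 142 147 148 152 150]
224 [152 152 150 150 149 145 142 131 114 105 106 110 114 116 119 116 119 121
 123 130 140 149 150 150 150 150]
226 [148 151 149 149 150 147 144 133 117 111 109 114 113 117 122 122 122 122
 123 131 141 146 150 149 150 152]
228 [151 146 145 139 134 132 129 126 122 119 114 117 117 122 123 131 131 134
 129 130 127 132 138 141 145 148]
230 [140 132 127 126 125 127 127 119 105  93  83  75  79  81  83  90  95  95
  94  98 101 111 123 133 132 135]
232 [122 118 111 106  97  86  75  67  60  55  48  52  48  57  52  51  54  49
  56  52  58  65  82 106 120 128]
```

Call:
jog_arm --plan '[-0.15,0.05,0,0,0,0,-0.15,0.05,-0.8,0,0,0,-0.15,0.05,-1.4,0,0,0,-0.15,0.05,-1.8,0,0,0,-0.15,0.05,-2.2,0,0,0,-0.15,0.05,-2.6,0,0,0,-0.15,0.05,-2.6,0,0,0]'

```text
clock: 8.82
position: [0.5837, -0.2992, 0.1442]
tcp_rot: [[-0.095, 0.995, -0.0], [0.995, 0.095, -0.0], [-0.0, -0.0, -1.0]]
force: [1.2, -0.5, -1.0]
finger_gap: 0.0211
gripper_force: 30.0
```

Call:
jog_arm --plan '[0,0,-0.5,0,0,0,0,0,-1.0,0,0,0,0,0,-1.5,0,0,0,0,0,-1.8,0,0,0,0,0,-2.1,0,0,0,0,0,-2.2,0,0,0,0,0,-2.2,0,0,0]'

```text
clock: 9.7
position: [0.5839, -0.2993, 0.1235]
tcp_rot: [[-0.095, 0.995, 0.0], [0.995, 0.095, -0.001], [-0.001, 0.0, -1.0]]
force: [-1.0, -0.0, 6.1]
finger_gap: 0.0212
gripper_force: 30.0
```

Call:
jog_arm --plan '[0,0,-0.1,0,0,0,0,0,-0.1,0,0,0,0,0,-0.1,0,0,0,0,0,-0.1,0,0,0,0,0,-0.1,0,0,0,0,0,2,0,0,0,0,0,7,0,0,0,0,0,12.5,0,0,0,0,5,12.5,0,0,0,0,10,12.5,0,0,0,0,10,12.5,0,0,0,0,10,12.5,0,0,0]' --fingers 0.8

```text
clock: 11.2
position: [0.584, -0.1996, 0.2489]
tcp_rot: [[-0.095, 0.995, 0.002], [0.995, 0.095, -0.001], [-0.002, 0.001, -1.0]]
force: [0.1, -0.6, 0.0]
finger_gap: 0.0694
gripper_force: 0.0
```

Run:
```python
from h import *
import pickle
s=r.state();print(s['clock'],s['position'],s['force'])
C=cal('wrist');pickle.dump(C,open('c4.pkl','wb'));a=snap('wrist','w4.png');b=snap('side','s4.png');snap('top','t4.png')
z=lambda i,x,y,w,h,k:cv2.resize(i[y:y+h,x:x+w],None,fx=k,fy=k,interpolation=cv2.INTER_CUBIC)
im=np.hstack([z(a,245,100,150,180,3),z(b,320,140,110,180,3)])
cv2.imwrite('pics/w4z.png',cv2.cvtColor(im,cv2.COLOR_RGB2BGR));print(im.shape)
```

```text
11.2 [ 0.583992   -0.19962281  0.24891443] [ 0.07766781 -0.60553258  0.04845587]
(540, 780, 3)
```

View pics/w4z.png

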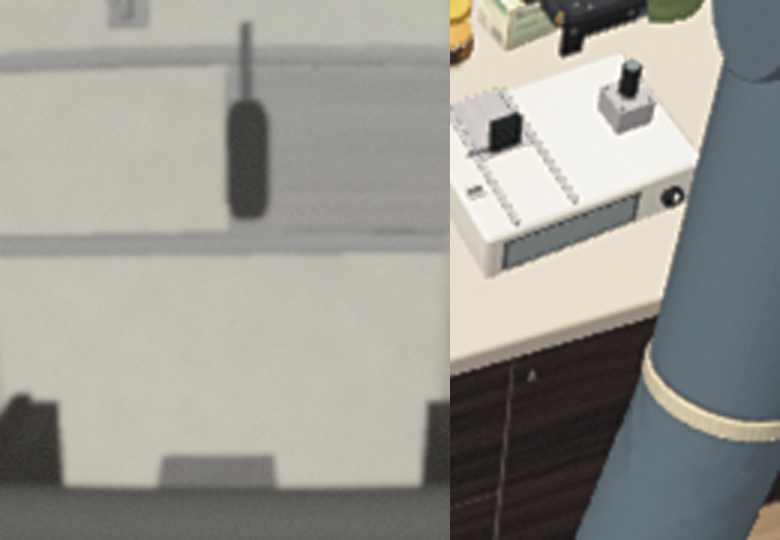

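The probe stands home in the port. Zoomed wrist view: tab at (248,158), spanning x 228–268, pointer tip at (246,22), clip around (127,10).

Run:
```python
from h import *
import pickle;C=pickle.load(open('c4.pkl','rb'))
a=cv2.imread('pics/w4.png').max(2)
for y in range(90,112,2):print(y,a[y,274:304])
f=lambda x,y:((x+.5)/3+244.5,(y+.5)/3+99.5)
P=lambda x,y,z:plane(C,*f(x,y),z,True)
y=np.radians(5.6);R=np.array([[np.cos(y),np.sin(y),0],[-np.sin(y),np.cos(y),0],[0,0,1]])
port=np.array([.585,-.299,0])
for n,p in[('tab',P(248,158,.128)),('tabL',P(248,100,.128)),('tabR',P(247,218,.128)),('ptip',P(246,24,.09)),('proot',P(246,95,.09)),('clip?',P(127,13,.09)),('railL',P(10,60,.088)),('railL2',P(440,60,.088)),('tabfx',P(228,158,.128)),('tabbx',P(268,158,.128))]:print(n,p.round(4),(R@(p-port)).round(4))
b=cv2.imread('pics/w4.png')[70:120,260:320];v=cv2.resize(b,None,fx=10,fy=10,interpolation=cv2.INTER_CUBIC);cv2.imwrite('pics/clip.png',cv2.convertScaleAbs(v,alpha=2,beta=-150))
```

```text
90 [191 188 191 189 190 188 185 179 172 171 171 169 168 166 166 167 170 169
 168 173 180 187 188 188 187 188 187 189 187 189]
92 [188 189 191 191 189 180 168 157 152 147 148 153 148 141 140 147 156 158
 155 167 178 186 188 187 187 188 188 191 187 189]
94 [188 188 190 189 187 180 162 151 151 144 143 148 149 144 135 144 154 157
 161 168 177 186 188 189 188 188 188 189 189 188]
96 [189 188 187 188 188 179 164 157 151 143 147 148 152 144 135 144 153 156
 159 163 173 183 188 186 186 187 189 186 190 188]
98 [188 188 189 190 188 180 166 157 150 142 141 150 151 141 135 141 155 156
 158 160 168 181 188 188 188 188 187 187 187 187]
100 [190 189 189 189 187 181 168 155 149 142 140 150 153 141 131 142 153 157
 158 161 169 182 186 188 189 188 188 188 188 186]
102 [190 190 190 188 188 186 177 161 150 148 151 151 146 141 130 139 152 155
 157 158 166 183 187 189 188 188 190 187 189 189]
104 [189 189 190 189 188 186 176 166 153 149 148 147 142 133 128 138 151 155
 155 155 163 182 189 190 189 189 190 189 189 187]
106 [189 189 189 189 187 186 177 162 152 152 147 139 138 136 141 150 154 155
 156 159 166 183 189 190 190 189 188 188 190 191]
108 [187 188 189 189 188 184 176 162 153 151 153 151 151 152 154 156 157 157
 157 161 172 185 189 191 189 189 190 191 190 189]
110 [190 189 188 188 189 188 184 184 183 184 183 184 184 181 183 183 182 182
 184 184 187 188 191 190 190 191 189 191 191 189]
tab [ 0.5823 -0.1583  0.128 ] [0.0111 0.1403 0.128 ]
tabL [ 0.5806 -0.1406  0.128 ] [0.0111 0.158  0.128 ]
tabR [ 0.5838 -0.1768  0.128 ] [0.0107 0.1217 0.128 ]
ptip [ 0.5779 -0.1163  0.09  ] [0.0108 0.1825 0.09  ]
proot [ 0.5802 -0.1407  0.09  ] [0.0107 0.158  0.09  ]
clip? [ 0.5371 -0.1159  0.09  ] [-0.0298  0.1869  0.09  ]
railL [ 0.4968 -0.1346  0.088 ] [-0.0717  0.1722  0.088 ]
railL2 [ 0.6462 -0.1211  0.088 ] [0.0783 0.1711 0.088 ]
tabfx [ 0.5763 -0.1588  0.128 ] [0.005  0.1403 0.128 ]
tabbx [ 0.5884 -0.1577  0.128 ] [0.0172 0.1403 0.128 ]
```

View pics/clip.png

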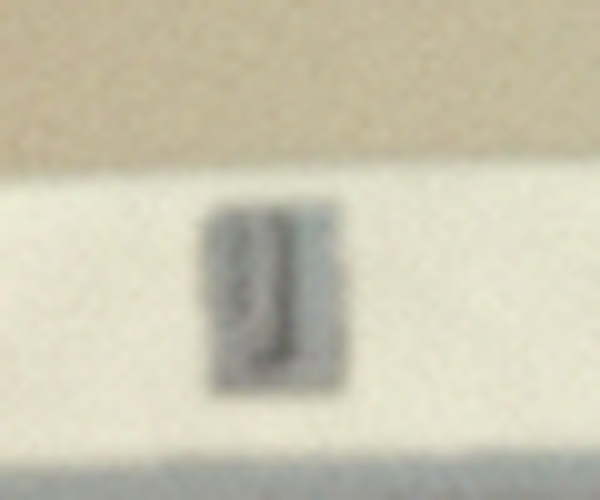

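Clip base spans px columns 280.8–294.8. Ridge top is the bright strip at about 285.4 with the dark back face at 288, rows 91–106.

Run:
```python
from h import *
import pickle;C=pickle.load(open('c4.pkl','rb'))
y=np.radians(5.6);R=np.array([[np.cos(y),np.sin(y),0],[-np.sin(y),np.cos(y),0],[0,0,1]])
port=np.array([.585,-.299,0])
Q=lambda u,v,z:(R@(plane(C,u,v,z,True)-port)).round(4)
print('base L',Q(280.3,108,.081),Q(280.3,92,.081),'R',Q(294.3,108,.081),Q(294.0,92,.081))
for u in(283.5,285.4,287.2):print('ridge',u,Q(u,98,.094),Q(u,105,.094))
print('backface foot',Q(288.8,100,.083))
print('ptr',Q(326.5,108,.09),'cam',(R@(-C[1].T@C[2]-port)))
S=cal('side');T=cal('top')
for u,v in[(500/4.4,0)]:pass
s=cv2.imread('pics/s4.png');t=cv2.imread('pics/t4.png')
v=np.hstack([cv2.resize(s[190:215,310:340],(390,325),interpolation=cv2.INTER_CUBIC)])
cv2.imwrite('pics/clips.png',v)
```

```text
base L [-0.0381  0.1833  0.081 ] [-0.0379  0.2005  0.081 ] R [-0.0232  0.1829  0.081 ] [-0.0233  0.2     0.081 ]
ridge 283.5 [-0.0328  0.193   0.094 ] [-0.0329  0.1858  0.094 ]
ridge 285.4 [-0.0308  0.193   0.094 ] [-0.0309  0.1858  0.094 ]
ridge 287.2 [-0.029   0.1929  0.094 ] [-0.0291  0.1857  0.094 ]
backface foot [-0.0287  0.1915  0.083 ]
ptr [0.0106 0.1821 0.09  ] cam [0.00916105 0.17132239 0.41028222]
```

Base centre and ridge agree at box x = -0.0308. With the pointer at 0.0108, the pull needed is 41.5 mm, inside the stated 22–58. Next: grip the tab.

Call:
jog_arm --plan '[-0.15,4.1,0,0,0,0,-0.15,4.1,-5,0,0,0,-0.15,4.1,-10,0,0,0,-0.15,4.1,-13,0,0,0,-0.15,4.1,-15,0,0,0,-0.15,4.1,-15,0,0,0,-0.15,4.1,-15,0,0,0]'

```text
clock: 12.22
position: [0.5834, -0.1584, 0.0989]
tcp_rot: [[-0.095, 0.995, 0.002], [0.995, 0.095, -0.0], [-0.001, 0.002, -1.0]]
force: [0.3, 0.3, 0.1]
finger_gap: 0.0697
gripper_force: 0.0
```

Call:
jog_arm --plan '[0,0,0,0,0,0,0,0,0,0,0,0,0,0,0,0,0,0,0,0,0,0,0,0,0,0,0,0,0,0,0,0,0,0,0,0,0,0,0,0,0,0,0,0,0,0,0,0]' --fingers 0 --squeeze 40

```text
clock: 13.22
position: [0.5818, -0.1581, 0.0975]
tcp_rot: [[-0.096, 0.995, -0.001], [0.995, 0.096, -0.0], [-0.0, -0.001, -1.0]]
force: [-1.6, -0.9, 1.4]
finger_gap: 0.0122
gripper_force: 40.0
```

Call:
jog_arm --plan '[-0.5,-0.05,0,0,0,0,-1,-0.1,0,0,0,0,-1.5,-0.15,0,0,0,0,-2,-0.2,0,0,0,0,-2.5,-0.25,0,0,0,0,-3,-0.3,0,0,0,0,-3.5,-0.35,0,0,0,0,-4,-0.4,0,0,0,0,-4.15,-0.4,0,0,0,0,-4.15,-0.4,0,0,0,0,-4.15,-0.4,0,0,0,0,-4.15,-0.4,0,0,0,0]'

```text
clock: 14.72
position: [0.5422, -0.1623, 0.0976]
tcp_rot: [[-0.096, 0.995, 0.004], [0.995, 0.096, -0.0], [-0.0, 0.004, -1.0]]
force: [8.3, -0.5, -8.0]
finger_gap: 0.0119
gripper_force: 40.0
```

Run:
```python
from h import *
s=r.state();print(s['clock'],s['position'],s['force'],s['finger_gap'])
import pickle
C=cal('wrist');pickle.dump(C,open('c5.pkl','wb'));a=snap('wrist','w5.png');b=snap('side','s5.png')
z=lambda i,x,y,w,h,k:cv2.resize(i[y:y+h,x:x+w],None,fx=k,fy=k,interpolation=cv2.INTER_CUBIC)
im=np.hstack([z(a,265,140,120,150,4)[:480],z(b,300,140,80,120,4)])
cv2.imwrite('pics/w5z.png',cv2.cvtColor(im,cv2.COLOR_RGB2BGR));print(im.shape)
```

```text
14.725 [ 0.54215623 -0.16227984  0.09757083] [ 8.31722392 -0.49527669 -7.95258717] 0.011879664428973216
(480, 800, 3)
```

View pics/w5z.png

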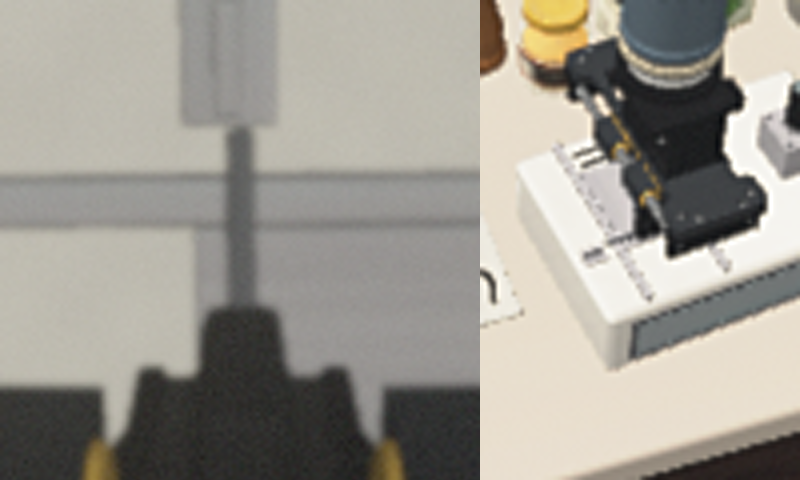

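Pointer tip is at zoomed (240,128) and the ridge at x 217–238 (centre 228), so the pointer is about 1.7 mm short. This agrees with the measured TCP. I'll pull slightly more and hold.

Call:
jog_arm --plan '[-0.1,0,0,0,0,0,-0.18,0,0,0,0,0,-0.18,0,0,0,0,0,-0.18,0,0,0,0,0,-0.18,0,0,0,0,0,-0.18,0,0,0,0,0,-0.18,0,0,0,0,0,-0.18,0,0,0,0,0,-0.18,0,0,0,0,0,-0.18,0,0,0,0,0,-0.18,0,0,0,0,0,-0.18,0,0,0,0,0,-0.18,0,0,0,0,0,-0.18,0,0,0,0,0]'

```text
clock: 16.58
position: [0.5405, -0.1625, 0.0976]
tcp_rot: [[-0.095, 0.995, 0.004], [0.995, 0.095, -0.0], [-0.001, 0.004, -1.0]]
force: [7.7, -0.7, -6.3]
finger_gap: 0.012
gripper_force: 40.0
```

Run:
```python
from h import *
y=np.radians(5.6);R=np.array([[np.cos(y),np.sin(y),0],[-np.sin(y),np.cos(y),0],[0,0,1]])
port=np.array([.585,-.299,0])
C=cal('wrist');a=snap('wrist','w6.png').max(2).astype(int)
for v in(160,166,174,178):print(v,a[v,308:340])
print(a.shape,r.state()['position'],r.state()['clock'])
def Q(u,v,z):return (R@(plane(C,u,v,z,True)-port)).round(4)
for u in(318,322,326):print(u,Q(u,164,.094),Q(u,174,.09))
```

```text
160 [190 191 189 186 170 152 147 149 153 151 152 148 145 137 140 147 151 154
 149 148 142 144 150 155 154 157 156 155 154 159 176 189]
166 [190 190 191 186 175 158 149 150 154 151 151 150 143 133 139 144 150 149
 151 147 142 146 152 155 152 156 158 154 154 160 177 187]
174 [189 190 190 189 188 190 188 190 190 191 190 187 172 142 113 102  97 100
 103 118 149 171 185 187 190 189 190 190 190 192 190 191]
178 [189 190 189 190 189 191 189 191 190 191 190 187 178 151 119 101  99  99
 103 116 147 172 185 189 188 190 188 191 188 189 187 188]
(400, 640) [ 0.54046309 -0.16238993  0.09757056] 16.625
318 [-0.0345  0.1882  0.094 ] [-0.0346  0.182   0.09  ]
322 [-0.0323  0.1882  0.094 ] [-0.0324  0.182   0.09  ]
326 [-0.0302  0.1882  0.094 ] [-0.0302  0.182   0.09  ]
```

Ridge and pointer centres are both at column 324.5, so they are aligned. The slide has been held there for over a second.

```bash
python3 -c "
from station import r
print(r.hand_in())"
```

```text
the job is handed in; nothing more can be done
None
```

I handed in the job with the probe home in the port and released, and the gripper holding the vent slide with its pointer in line with the mark; no verdict came back.

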